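Hang the filings pan and ready the ring mandrel over it

ROBOT

A 6-joint arm with a two-finger parallel gripper is mounted at the origin on the work surface. World frame = base frame: x ahead of the robot, y to its left, z up, the work surface at z = 0. Lengths are in m, angles in rad, forces in N, time in s.
With the tool pointing down it reaches from about 0.35 to 0.975 m from the base axis. Payload 4.9 kg.
Tool frame: the origin (TCP) lies at the very end of the fingers, on their centre line; the grasp point (between the pads) lies 19 mm behind it; z points along the fingers, y is the line along which they close (so a half turn about z gives the same grasp; the last joint's range is limited). The gripper opens to 85 mm and grips with 20 to 120 N. Pads are 22 mm wide; open, the fingers measure 114 mm over their backs; the gripper's body (76 mm by 85 mm) begins 54 mm behind the grasp point. The pads swing forward as they close: fully open they stand 13 mm farther back than shut.
Start: joints at [1.223, 0.053, 1.613, -0, 1.476, -0.119], TCP at [0.142, 0.609, 0.211] pointing down, gripper open.
Joint ranges: [-3.01, 3.01], [-1.01, 2.22], [0.06, 2.58], [-1.02, 4.17], [0.09, 2.62], [-3.14, 3.14]. Speed limits (rad/s): [2.57, 2.57, 3.14, 3.14, 3.14, 3.14].

INTERFACE

Orientations are given as a unit quaternion [w, x, y, z].
In Python, from plant import manip gives the robot as it stands.
- The arm moves only by the shell command python3 -m pendant 'ROWS'. ROWS is JSON, a list of rows, each a list of 3 entries, a list of its own where there are three numbers: the opening, from 0 (shut) to 1 (fully open), then the shift along the tool's x, y, z in units of 12 cm (1.0 is 12 cm), then the turn about the tool's z in units of pi rad (1.0 is pi rad). In form: [[gripper, [dx, dy, dz], roll], ...]. A call has 1 to 10 rows; each row is the pose to reach, as a shift and turn from the pose commanded when the call began, along the tool's axes at that moment, turning the shorter way round; what a row does not reach only later rows make up. A row lasts 1/10 s, in which the tool goes at most 50 mm and 8.59 degrees, less where a joint would pass 70% of its speed; a pose out of reach is approached as far as the arm can. A call with a number of a shift or a turn outside -1 to 1 is refused whole. A call with a gripper value outside its range is refused whole. The fingers move at their own pace and stop on an object; the grip force is fixed at half the most. Time passes only in rows, so rows that repeat a pose let the fingers close. It gives the time, the measured TCP pose, the force, the opening and the grip force at its end, in the units of the state.
- manip.state(): the state, without advancing time (a new reading comes with each control period).
- manip.grab_frame(name): name is "scene" or "side" or "wrist"; returns a dict with "img" (400x640x3 uint8, red, green, blue), "fx", "fy", "cx", "cy" (pixels), "D" ([k1, k2, p1, p2, k3] as OpenCV has them; the pictures are not rectified), "eye" and "rotation" of the camera in the world; the wrist camera has in their place "tool_from_camera" (4x4, takes a point from camera to tool coordinates, whose origin is the TCP and whose axes are the flange's). Camera axes: x right, y down, z forward; pixel columns grow to the right and rows downward; lengths in m; the calibration is good to about 2 mm. A picture is of the moment at which its call begins: read the wrist's pose just before it. There is no depth.
- manip.job_done(): hands the job in; it is judged then, once.
The state is a dict: "time": time; "joint_pos": joint angles; "joint_vel": joint speeds; "joint_efforts": joint torques, N m; "tool_pos": TCP position; "tool_rot": TCP orientation; "contact_force": force on the tool from outside, world axes, zero at the start; "ft_torque": the same for the moment, N m; "gripper_width": opening from 0.0 (shut) to 1.0 (fully open); "grasp_force": force on a finger pad.
Only numpy, scipy, OpenCV 4.12 (cv2) and the standard library are available. Lean on these libraries where they do the work, as an engineer would, in place of code of your own. Each camera call takes 0.05 s, during which the arm holds its last target. There are 200 camera calls.

TASK

Set up for filing a ring: first hang the small steel pan by its tall handle on the two-pronged bench hook and let go of it. Then draw the long ring mandrel (the tapered metal stick with the square wooden handle) out of the slanted wooden holder, turn it level and hold it there, raised, still, with the middle of its metal shaft over the middle of the hanging pan and clear above the pan's handle and the hook. Finish while still holding the mandrel up like this, and leave the shorter stick and all other things on the bench where they are.

Things in the scene. Friction and masses are not known exactly. Their poses are not given: they have to be found in the camera images.
- pan: Loose round steel pan, 84 mm wide at the rim, 34 mm high, about 0.13 kg, standing upright on the bench. Origin: centre of its underside; z up. A rigid wire handle (bail) of 9 mm round bar rises over it: uprights at y = +60 and -60 mm and a straight level top bar along the pan's y, 110 mm above the underside. The handle does not swing.
- pan_bar (a point): Middle of the top bar of the pan's handle (on the bar's centre line, 110 mm above the pan's underside, on the pan's axis).
- hook: Fixed bench hook: wooden foot 150 x 140 x 12 mm, origin under its centre, z up, -x side roughly to the robot. Two 8 mm steel prongs at y = +36 and -36 mm run level along x, centre line 175 mm above the bench, from uprights at x = +45 mm (none taller than the prongs) to x = -62 mm; there the ends turn up to 201 mm at x = -68 mm. The 64 mm gap is open to fingers; the pan itself goes below.
- hook_seat (a point): Where the middle of the pan's bar should hang: midway between the prongs, 25 mm to -x of the hook's origin, level with the prongs' tops (179 mm above the bench). The bar lies across both prongs along the hook's y, its centre then about 183 mm above the bench. Anywhere behind the upturned ends will do.
- holder: Fixed wooden holder, foot 150 x 160 x 12 mm, origin under its centre, z up. Its leaning block has two 24 mm bores, 90 mm deep, that point up at 45 degrees towards the holder's -x (roughly to the robot). Mouths at x = -36, z = 101, y = +45 and -45 mm; the block's top edge is at z = 118 mm. The mandrel is in one bore, the shorter burnisher in the other.
- mandrel: Loose 210 mm stick, about 0.12 kg, centre of mass about 100 mm from the nose. Origin: nose end (in the bore); z runs from nose to handle. Metal shaft z = 0 to 140 mm, 14 mm thick at the nose, 19 mm at the handle; then a square wooden handle 20 x 20 mm, flats across x and y. At the start y is level and 120 mm stand out of the bore; pull 95 mm or more along its axis to free it.
- mandrel_grip (a point): Point on the mandrel's axis in its wooden handle, 168 mm from the nose; a good place to grip, from straight above, across the stick.
- mandrel_shaft (a point): Middle of the mandrel's metal shaft, on its axis, 75 mm from the nose: the point that must finish over the pan.
- burnisher: Bystander: shorter loose stick, 150 mm long with a round pale wooden knob, 24 mm wide, in the holder's other bore, 90 mm beside the mandrel; origin at its lower end, z along it to the knob. Leave it in place.
- jar: Bystander: loose glass jar 68 mm wide, 90 mm high; origin under its centre.
- bowl: Bystander: loose white bowl 110 mm wide, 40 mm high; origin under its centre.
- dish: Bystander: loose small white cup 64 mm wide, 34 mm high; origin under its centre.
- pebble: Bystander: loose dark flat stone 52 mm wide, 21 mm high; origin under its centre.
- pliers: Bystander: loose small pliers lying flat, 160 mm long along x, 60 mm wide, 18 mm high; origin near the joint, at the bench.
Things that resemble listed ones, but are neither listed nor needed, are in the scene too. What is shaped like the pan but blue or red is not meant.

How it is judged:
On the way, in this order (a step that is already met when the one before it is completed fails the run):
1. the pan hangs by its handle on the prongs of the hook, let go (contact force between pan and hook above 0.3 N and contact force between pan and the fingers below 0.1 N and z of pan_bar in the frame of hook between 0.176 and 0.195 m and angle between pan's own z axis and vertical below 0.3 rad and linear speed of pan below 0.05 m/s), for 0.3 s.
2. the mandrel is gripped and wholly out of the holder (contact force between the fingers and mandrel above 1 N and contact force between mandrel and holder below 0.05 N and height (world z) of mandrel above 0.115 m), for 0.1 s.
At the end, for the whole second after the job is handed in: Pan hangs still by its bar on the prongs, upright within 17 deg, fingers off it; mandrel held still by the fingers, touching no holder, hook or pan, level within 11 deg, shaft middle within 40 mm (level distance) of the pan's axis and 135 mm or more above its underside (all of step 1 and contact force between the fingers and mandrel above 1 N and contact force between mandrel and holder below 0.05 N and contact force between mandrel and hook below 0.05 N and contact force between mandrel and pan below 0.05 N and angle between mandrel's own z axis and vertical between 1.38 and 1.76 rad and horizontal distance between mandrel_shaft and pan below 0.04 m and z of mandrel_shaft in the frame of pan above 0.135 m and linear speed of mandrel below 0.03 m/s and angular speed of mandrel below 0.2 rad/s); the arm keeps its last pose, push and grip.
It fails at once if a bystander on the bench is pushed about (moved over 40 mm) (distance of any of jar, bowl, dish, pebble, pliers from where it was at the start of the episode above 0.04 m).
It fails at once if the shorter stick is shifted in its bore (moved over 30 mm) (distance of burnisher from where it was at the start of the episode above 0.03 m).
It also fails if it takes over 61 s, if anything falls off the work surface, if the arm or the gripper's body presses on something with over 40 N, if the wrist force passes 120 N, or if a joint passes its speed limit or range.

## Working session

There is one attempt and no reset: what is moved stays moved. The work goes in short steps, Python scripts to look and compute and a shell command to move; the robot and the scene stay as the last step left them, time stands still between calls to the robot, and variables do not carry over. Pictures are saved under pics/ and viewed, at most 10 in all, crops included, and the job is handed in when it is done.

```bash
mkdir -p pics; ls
cat > h.py <<'E'
import numpy as np, cv2, json
from plant import manip
from scipy.spatial.transform import Rotation as R
def Rq(q): return R.from_quat([q[1],q[2],q[3],q[0]]).as_matrix()
def grab(name,fn):
    s=manip.state(); f=manip.grab_frame(name)
    cv2.imwrite('pics/'+fn+'.png',f['img'][:,:,::-1])
    if name=='wrist':
        T=np.eye(4);T[:3,:3]=Rq(s['tool_rot']);T[:3,3]=s['tool_pos'];W=T@np.array(f['tool_from_camera']);E,Ro=W[:3,3],W[:3,:3]
    else:
        E=np.array(f['eye']);Ro=np.array(f['rotation']);Ro=Ro if Ro.size==9 else Rq(Ro)
    np.savez('pics/'+fn+'.npz',E=E,R=Ro.reshape(3,3),K=np.array([[f['fx'],0,f['cx']],[0,f['fy'],f['cy']],[0,0,1.]]),D=np.array(f['D'],float))
    return f
def ray(fn,px):
    c=np.load('pics/'+fn+'.npz'); p=np.array(px,float).reshape(-1,1,2)
    u=cv2.undistortPoints(p,c['K'],c['D']).reshape(-1,2)
    d=np.c_[u,np.ones(len(u))]@c['R'].T
    return c['E'],d/np.linalg.norm(d,axis=1,keepdims=True)
def plane(fn,px,z):
    e,d=ray(fn,px); return e+d*((z-e[2])/d[:,2:])
def tri(f1,p1,f2,p2):
    out=[]
    for a,b in zip(p1,p2):
        e1,d1=ray(f1,a);e2,d2=ray(f2,b);d1,d2=d1[0],d2[0]
        t=np.linalg.lstsq(np.c_[d1,-d2],e2-e1,rcond=None)[0]
        x,y=e1+t[0]*d1,e2+t[1]*d2; out.append(np.r_[(x+y)/2,np.linalg.norm(x-y)])
    return np.array(out)
def proj(fn,P):
    c=np.load('pics/'+fn+'.npz'); Rc=c['R'].T
    return cv2.projectPoints(np.array(P,float).reshape(-1,1,3),cv2.Rodrigues(Rc)[0],-Rc@c['E'],c['K'],c['D'])[0].reshape(-1,2)
E
python3 - <<'E'
from h import *
np.set_printoptions(precision=3,suppress=True)
for n in('scene','side','wrist'):
    f=grab(n,n+'0'); c=np.load(f'pics/{n}0.npz');print(n,c['E'],c['R'].tolist(),f['D'],f['fx'])
s=manip.state();print(s['tool_rot'],s['tool_pos'],s['time'])
E
```

```text
pics
scene [ 1.092 -0.041  0.866] [[0.07640237155162269, 0.7673476569159465, -0.6366633734140001], [0.9969686525088639, -0.06820859389840248, 0.037431185301334824], [-0.014703181150616584, -0.6375932568213137, -0.7702328578553648]] [-0.007  0.     0.     0.     0.   ] 390.90456495623647
side [ 0.432 -1.17   0.829] [[0.9988014692592655, -0.011604438646347224, 0.047549574227703006], [-0.04666164912396137, -0.5190303839201746, 0.8534811954980078], [0.014775503597677816, -0.8546770135971714, -0.5189497922940673]] [-0.043  0.     0.     0.     0.   ] 500.51724053446713
wrist [0.076 0.623 0.372] [[0.22662881291827078, 0.9394506348062551, 0.25704452127477534], [0.9739803887732033, -0.21825299290918865, -0.06105598554916391], [-0.0012583483037542176, 0.2641933682897899, -0.9644689112206994]] [-0.05  0.    0.    0.    0.  ] 286.69615956347263
[-0.     0.114  0.993 -0.001] [0.142 0.608 0.21 ] 0.15
```

View pics/scene0.png

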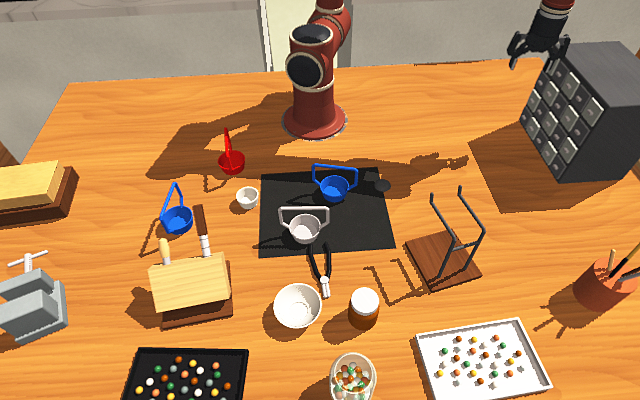

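View pics/side0.png

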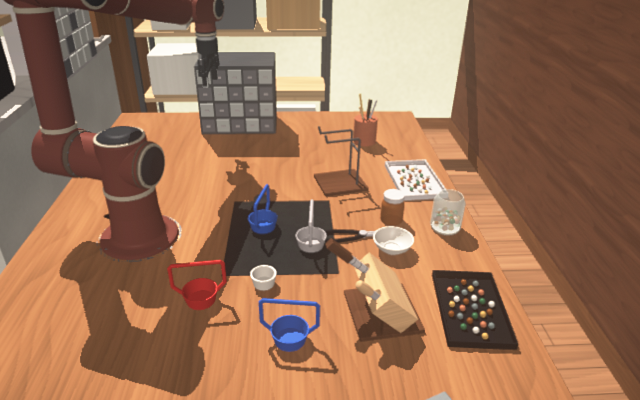

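The scene picture shows the steel pan at about (305,228) with its bar from (280,208) to (328,208). The hook is at (445,240) and the mandrel handle at (200,220). In the side view the pan is at (312,238), the hook at (340,160) and the mandrel at (345,255). I'll zoom in on these.

Run:
```python
import cv2,numpy as np
a=cv2.imread('pics/scene0.png');b=cv2.imread('pics/side0.png')
def c(im,x,y,w,h,s): return cv2.resize(im[y:y+h,x:x+w],None,fx=s,fy=s,interpolation=cv2.INTER_CUBIC)
out=np.zeros((600,800,3),np.uint8)
out[:300,:400]=c(a,265,185,100,75,4)   # pan scene
out[:300,400:]=c(a,400,175,100,75,4)  # hook scene (top)
out[300:,:400]=c(a,140,200,100,75,4)  # mandrel
out[300:,400:]=c(a,400,225,100,75,4) # hook foot
cv2.imwrite('pics/c1.png',out)
out=np.zeros((600,800,3),np.uint8)
out[:300,:400]=c(b,270,195,100,75,4)
out[:300,400:]=c(b,300,120,100,75,4)
out[300:,:400]=c(b,315,230,100,75,4)
out[300:,400:]=c(b,335,270,100,75,4)
cv2.imwrite('pics/c2.png',out)
```

```text
(no output)
```

View pics/c1.png

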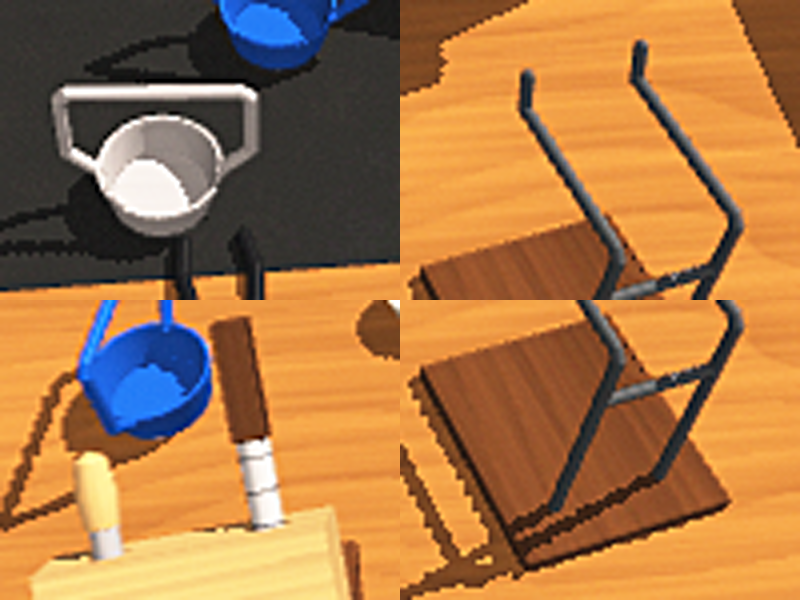

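View pics/c2.png

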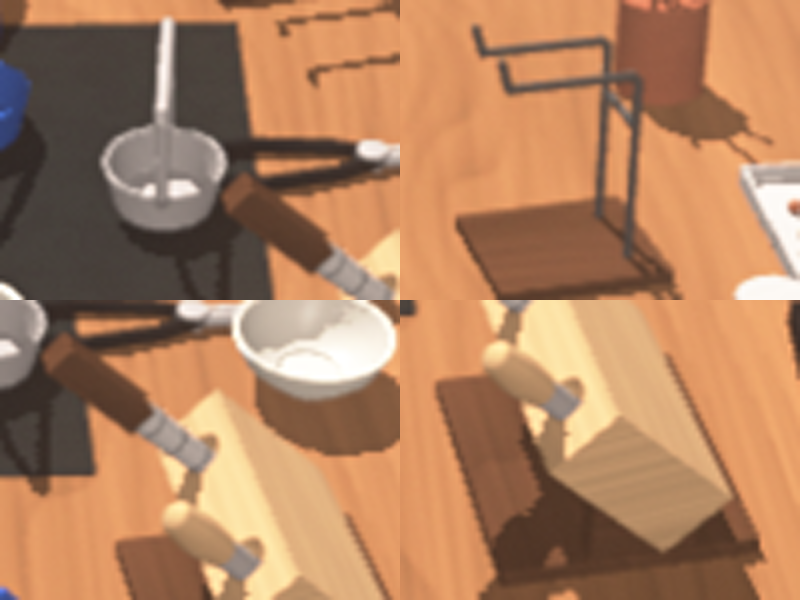

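Run:
```python
from h import *
np.set_printoptions(precision=4,suppress=True)
b=plane('scene0',[(280,208),(328,208.3)],.11);print('bar',b,b.mean(0),'yaw',np.degrees(np.arctan2(*(b[1]-b[0])[[1,0]])), np.linalg.norm(b[1]-b[0]))
print('bar side',proj('side0',b),tri('scene0',[(304,208.1)],'side0',[(311.5,214)]))
h=np.vstack([plane('scene0',[(431.8,193.8),(460.2,186.3)],.201),plane('scene0',[(431.3,202),(459,195),(454.2,240.5),(484.5,230.5)],.175)]);print('hook',h)
print('hook side',proj('side0',h), [np.linalg.norm(h[0]-h[1]),np.linalg.norm(h[2]-h[3]),np.linalg.norm(h[4]-h[5])])
print('foot',plane('scene0',[(405.2,242),(482.5,275)],.012),plane('scene0',[(431.7,292)],0))
print('mand end,junc,mouth',tri('scene0',[(197.8,205.5),(202.5,235),(206.2,256)],'side0',[(330,243),(352.5,259.5),(365.8,268)]))
# side blob pan centre at rim
c=np.load('pics/scene0.npz')
print('pan rim centre', plane('scene0',[(305.3,226)],.034))
```

```text
bar [[ 0.4776 -0.1114  0.11  ]
 [ 0.489   0.0072  0.11  ]] [ 0.4833 -0.0521  0.11  ] yaw 84.48677067172018 0.11921127812189102
bar side [[309.5411 222.9533]
 [312.0931 198.7295]] [[ 0.4821 -0.0537  0.1029  0.008 ]]
hook [[0.5407 0.2361 0.201 ]
 [0.5243 0.3058 0.201 ]
 [0.5433 0.2396 0.175 ]
 [0.5283 0.3085 0.175 ]
 [0.651  0.261  0.175 ]
 [0.6314 0.333  0.175 ]]
hook side [[326.1836 134.2418]
 [319.6185 125.2896]
 [326.7365 141.5049]
 [320.6557 132.4645]
 [360.4749 138.434 ]
 [351.7591 129.2489]] [np.float64(0.07153985982877219), np.float64(0.07053703779516937), np.float64(0.07470630048891544)]
foot [[0.5407 0.2043 0.012 ]
 [0.652  0.3716 0.012 ]] [[0.6802 0.2409 0.    ]]
mand end,junc,mouth [[ 0.5133 -0.292   0.1806  0.0039]
 [ 0.5639 -0.2884  0.1325  0.0079]
 [ 0.5986 -0.2828  0.101   0.0035]]
pan rim centre [[ 0.4826 -0.0525  0.034 ]]
```

```bash
cat > go.py <<'E'
# usage: go.py x y z yaw_of_tool_y_deg : units from the present pose to the target TCP pose
from h import *
import sys
def go(x,y,z,yaw=None):
    s=manip.state();M=Rq(s['tool_rot']);d=M.T@(np.array([x,y,z])-s['tool_pos'])/.12
    cur=np.degrees(np.arctan2(M[1,1],M[0,1])); r=0 if yaw is None else -((yaw-cur+90)%180-90)/180
    print('shift',d.round(3),'roll',round(r,4),'| tcp',np.round(s['tool_pos'],4),'yaw',round(cur,2),'t',round(s['time'],2),'w',round(s['gripper_width'],3),'gf',np.round(s['grasp_force'],1),'F',np.round(s['contact_force'],1),'q',np.round(s['joint_pos'],2))
if __name__=='__main__':
    a=[float(v) for v in sys.argv[1:]]; go(*a)
E
for i in 1; do
python3 -m pendant '[[1,[-0.78,-0.94,-0.15],0],[1,[-0.78,-0.94,-0.15],0],[1,[-0.78,-0.94,-0.15],0],[1,[-0.78,-0.94,-0.15],0]]'
python3 -m pendant '[[1,[-0.78,-0.94,-0.15],0],[1,[-0.78,-0.94,-0.15],0],[1,[-0.78,-0.94,-0.15],0],[1,[-0.78,-0.94,-0.15],0]]'
python3 -m pendant '[[1,[-0.78,-0.94,-0.15],0],[1,[-0.78,-0.94,-0.15],0],[1,[-0.78,-0.94,-0.15],0],[1,[-0.78,-0.94,-0.15],0]]'
python3 -m pendant '[[1,[-0.78,-0.94,-0.15],0],[1,[-0.78,-0.94,-0.15],0],[1,[-0.78,-0.94,-0.15],0],[1,[-0.78,-0.94,-0.15],0]]'
done; python3 go.py .47 -.05 .3 -5.5
```

```text
time: 0.55
tool_pos: [0.2092, 0.4745, 0.2296]
tool_rot: [0.001, 0.116, 0.993, -0.0]
contact_force: [-0.4, 0.6, 0.1]
gripper_width: 1.0
grasp_force: 0.0
time: 0.95
tool_pos: [0.2751, 0.3439, 0.248]
tool_rot: [0.001, 0.117, 0.993, 0.0]
contact_force: [-0.2, 0.9, -0.0]
gripper_width: 1.005
grasp_force: 0.0
time: 1.35
tool_pos: [0.3408, 0.2125, 0.2659]
tool_rot: [0.001, 0.118, 0.993, -0.0]
contact_force: [0.0, -0.2, -0.3]
gripper_width: 0.999
grasp_force: 0.0
time: 1.75
tool_pos: [0.406, 0.0817, 0.2834]
tool_rot: [0.0, 0.117, 0.993, -0.0]
contact_force: [0.4, -0.3, -0.2]
gripper_width: 1.001
grasp_force: 0.0
shift [-0.775 -0.943 -0.137] roll 0.4557 | tcp [0.406  0.0817 0.2834] yaw 76.53 t 1.75 w 1.001 gf 0.0 F [ 0.4 -0.3 -0.2] q [ 0.02 -0.51  1.97 -0.    1.68 -1.32]
```

```bash
python3 -m pendant '[[1,[-0.77,-0.94,-0.14],0.456],[1,[-0.77,-0.94,-0.14],0.456],[1,[-0.77,-0.94,-0.14],0.456],[1,[-0.77,-0.94,-0.14],0.456],[1,[-0.77,-0.94,-0.14],0.456],[1,[-0.77,-0.94,-0.14],0.456],[1,[-0.77,-0.94,-0.14],0.456],[1,[-0.77,-0.94,-0.14],0.456],[1,[-0.77,-0.94,-0.14],0.456],[1,[-0.77,-0.94,-0.14],0.456]]' | tail -1
python3 - <<'E'
from h import *
grab('wrist','w1');print(proj('w1',[[.4776,-.1114,.11],[.489,.0072,.11]]))
E
python3 go.py .483 -.052 .091 -5.5
```

```text
grasp_force: 0.0
[[330.14561173 226.61219461]
 [331.5157643  133.18206611]]
shift [-0.057  0.125  1.735] roll 0.0008 | tcp [ 0.4689 -0.0441  0.2992] yaw -5.36 t 2.8 w 1.002 gf 0.0 F [0.4 0.2 0.1] q [-0.25 -0.36  1.84  0.    1.67 -0.16]
```

View pics/w1.png

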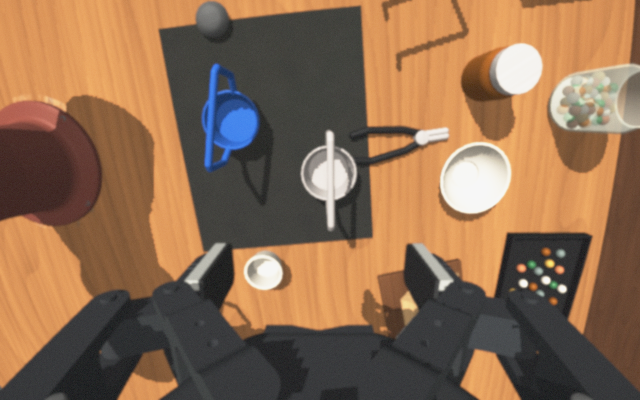

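The wrist view confirms the bar: its ends are at about (330,132) and (331,228), within 2 px of where I predicted. I'll descend and grip.

```bash
python3 -m pendant '[[1,[-0.06,0.125,0.8],0],[1,[-0.06,0.125,0.8],0],[1,[-0.06,0.125,0.8],0],[1,[-0.06,0.125,0.8],0]]' | tail -1
python3 -m pendant '[[0.7,[0,0,0.93],0],[0.7,[0,0,0.93],0],[0.7,[0,0,0.93],0],[0.7,[0,0,0.93],0],[0.7,[0,0,0.93],0]]' | tail -1
python3 go.py .483 -.052 .091 -5.5
python3 -m pendant '[[0,[0,0,0],0],[0,[0,0,0],0],[0,[0,0,0],0],[0,[0,0,0],0],[0,[0,0,0],0],[0,[0,0,0],0],[0,[0,0,0],0]]'
python3 -m pendant '[[0,[0,0,-0.4],0],[0,[0,0,-0.4],0],[0,[0,0,-0.8],0],[0,[0,0,-0.8],0],[0,[0,0,-0.95],0],[0,[0,0,-0.95],0]]'
python3 -m pendant '[[0,[0,0,-0.4],0],[0,[0,0,-0.8],0],[0,[0,0,-0.8],0],[0,[0,0,-0.8],0]]'
python3 go.py .426 .25 .285 12.5
```

```text
grasp_force: 0.0
grasp_force: 0.0
shift [ 0.027 -0.022  0.042] roll 0.0019 | tcp [ 0.4853 -0.0554  0.0961] yaw -5.16 t 3.7 w 0.701 gf 0.0 F [0.8 0.5 0.7] q [-0.27 -0.18  2.04  0.    1.28 -0.18]
time: 4.4
tool_pos: [0.4838, -0.0554, 0.0944]
tool_rot: [0.001, 0.738, 0.674, 0.0]
contact_force: [-2.2, 0.3, 6.6]
gripper_width: 0.003
grasp_force: 3.9
time: 5.0
tool_pos: [0.4844, -0.0555, 0.2091]
tool_rot: [0.002, 0.738, 0.674, 0.001]
contact_force: [-0.0, 0.4, 0.8]
gripper_width: -0.002
grasp_force: 0.0
time: 5.4
tool_pos: [0.4834, -0.0552, 0.3032]
tool_rot: [0.001, 0.738, 0.674, 0.001]
contact_force: [-0.2, -0.5, -0.6]
gripper_width: 0.003
grasp_force: 0.0
shift [ 2.49  -0.707  0.149] roll -0.0983 | tcp [ 0.4834 -0.0552  0.3032] yaw -5.19 t 5.4 w 0.003 gf 0.0 F [-0.2 -0.5 -0.6] q [-0.27 -0.32  1.8  -0.    1.66 -0.18]
```

The gripper closed fully, so the grasp missed. I'll look again.

Run:
```python
from h import *
grab('scene','s2');grab('wrist','w2')
a=cv2.imread('pics/s2.png');b=cv2.imread('pics/w2.png')
o=np.zeros((600,800,3),np.uint8)
o[:300,:400]=cv2.resize(a[185:260,265:365],None,fx=4,fy=4)
o[:300,400:]=cv2.resize(a[100:250,220:420],None,fx=2,fy=2)
o[300:,:480]=cv2.resize(b,(480,300))
cv2.imwrite('pics/c3.png',o)
```

```text
(no output)
```

View pics/c3.png

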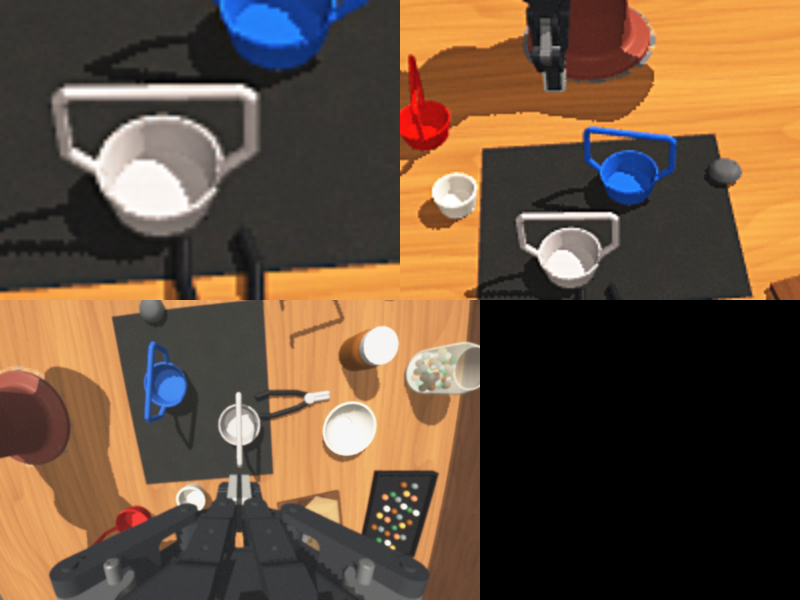

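Run:
```python
from h import *
np.set_printoptions(precision=2,suppress=True)
s=manip.state();p=np.array(s['tool_pos']);z=Rq(s['tool_rot'])[:,2]
print('tcp px',proj('w2',[p,p-.019*z]), proj('s2',[p,p-.019*z]))
print(z,tri('w2',[(330.5,180)],'scene0',[(304,208.1)]), tri('w2',[(239*4/3-.5,126*4/3)],'scene0',[(304,208.1)]))
print('tri tip',tri('w2',[(318.5,233)],'s2',[(220+157/2,100+88/2)]))
```

```text
tcp px [[317.78 233.86]
 [317.74 247.04]] [[297.98 151.41]
 [297.39 144.66]]
[-0.  0. -1.] [[ 0.5  -0.05  0.13  0.01]] [[ 0.48 -0.05  0.11  0.01]]
tri tip [[ 0.48 -0.05  0.32  0.01]]
```

Run:
```python
import cv2
a=cv2.imread('pics/w2.png')[150:270,240:400]
cv2.imwrite('pics/c4.png',cv2.resize(a,None,fx=5,fy=5))
```

```text
(no output)
```

View pics/c4.png

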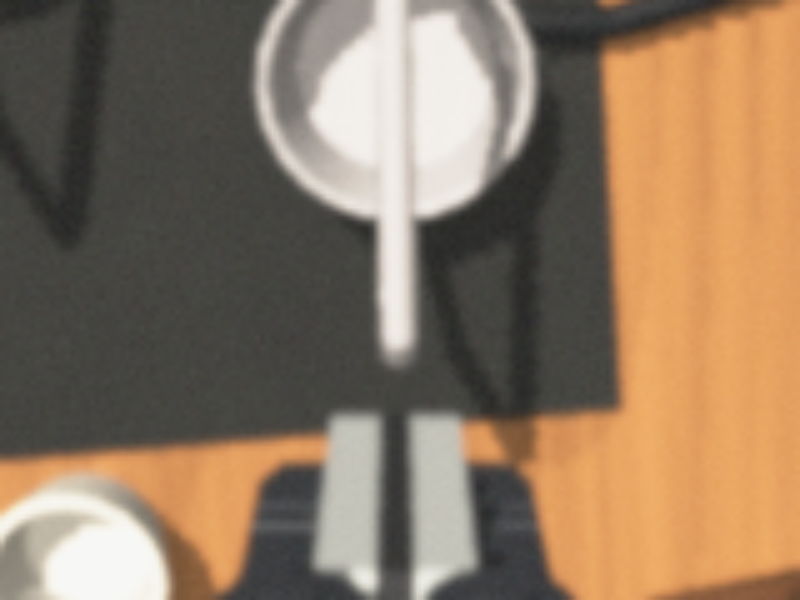

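The scene view puts the fingertips about 15–20 mm higher than the reported TCP, with the tip at about (298,145) against a projected 151. That explains closing on top of the bar, so I'll grip about 18 mm lower.

```bash
python3 -m pendant '[[1,[0,0,0.8],0],[1,[0,0,0.8],0],[1,[0,0,0.8],0],[1,[0,0,0.8],0],[1,[0,0,0.8],0]]' | tail -2
python3 -m pendant '[[1,[0.03,0,0.8],0],[0.7,[0.03,0,1],0],[0.7,[0.03,0,1],0],[0.7,[0.03,0,1],0],[0.7,[0.03,0,1],0]]' | tail -1
python3 go.py .483 -.052 .074 -5.5
python3 -m pendant '[[0.7,[0,0,0.1],0],[0,[0,0,0.1],0],[0,[0,0,0.1],0],[0,[0,0,0.1],0],[0,[0,0,0.1],0],[0,[0,0,0.1],0],[0,[0,0,0.1],0],[0,[0,0,0.1],0]]'
python3 go.py .483 -.052 .28 -5.5
```

```text
gripper_width: 0.848
grasp_force: 0.0
grasp_force: 0.0
shift [-0.001 -0.02   0.128] roll 0.0017 | tcp [ 0.4853 -0.052   0.0893] yaw -5.19 t 6.5 w 0.699 gf 0.0 F [0.8 0.  0.5] q [-0.26 -0.18  2.04 -0.    1.27 -0.17]
time: 7.3
tool_pos: [0.4835, -0.0514, 0.075]
tool_rot: [0.0, 0.738, 0.674, 0.0]
contact_force: [-1.4, 0.6, 6.2]
gripper_width: 0.076
grasp_force: 58.8
shift [-0.005 -0.002 -1.708] roll 0.0018 | tcp [ 0.4835 -0.0514  0.075 ] yaw -5.18 t 7.3 w 0.076 gf 58.8 F [-1.4  0.6  6.2] q [-0.26 -0.16  2.05  0.    1.25 -0.17]
```

```bash
python3 -m pendant '[[0,[0,0,-0.2],0],[0,[0,0,-0.5],0],[0,[0,0,-0.8],0],[0,[0,0,-0.8],0],[0,[0,0,-0.8],0]]' | tail -3
python3 -m pendant '[[0,[0,0,-0.4],0],[0,[0,0,-0.8],0],[0,[0,0,-0.8],0],[0,[0,0,-0.8],0]]' | tail -3
python3 go.py .426 .25 .265 12.5
```

```text
contact_force: [-0.5, 0.2, -1.8]
gripper_width: 0.075
grasp_force: 58.8
contact_force: [0.0, 0.2, -2.6]
gripper_width: 0.078
grasp_force: 58.9
shift [ 2.459 -0.7    0.004] roll -0.0983 | tcp [ 0.483  -0.0514  0.2653] yaw -5.19 t 8.2 w 0.078 gf 58.9 F [ 0.   0.2 -2.6] q [-0.26 -0.32  1.86 -0.    1.6  -0.17]
```

```bash
python3 -m pendant '[[0,[0.25,-0.07,0],0],[0,[0.5,-0.14,0],0],[0,[0.82,-0.23,0],0],[0,[0.82,-0.23,0],0]]' | tail -1
python3 -m pendant '[[0,[0.3,-0.09,0],0],[0,[0.6,-0.17,0],0],[0,[0.82,-0.23,0],0],[0,[0.82,-0.23,0],0]]' | tail -1
python3 -m pendant '[[0,[0.3,-0.09,0],-0.02],[0,[0.6,-0.17,0],-0.05],[0,[0.82,-0.23,0],-0.075],[0,[0.82,-0.23,0],-0.098],[0,[0.82,-0.23,0],-0.098],[0,[0.82,-0.23,0],-0.098],[0,[0.82,-0.23,0],-0.098]]' | tail -3
python3 - <<'E'
from h import *
grab('scene','s3');grab('side','d3')
s=manip.state();p=np.array(s['tool_pos']);a=cv2.imread('pics/s3.png');b=cv2.imread('pics/d3.png')
print(proj('s3',[p,p+[0,0,.035]]),proj('d3',[p,p+[0,0,.035]]))
cv2.imwrite('pics/c5.png',np.hstack([cv2.resize(a[100:300,330:530],(400,400)),cv2.resize(b[60:260,220:420],(400,400))]))
E
python3 go.py .426 .25 .19 12.5
```

```text
grasp_force: 58.8
grasp_force: 58.8
contact_force: [0.5, 0.8, -1.2]
gripper_width: 0.078
grasp_force: 58.8
[[430.58180328 137.71168302]
 [433.68764415 125.70789095]] [[288.92815476 112.82055946]
 [288.79070753 101.74869596]]
shift [ 0.009 -0.011  0.633] roll -0.0009 | tcp [0.4275 0.2493 0.2659] yaw 12.34 t 9.8 w 0.075 gf 58.8 F [ 0.2  0.1 -0.3] q [ 0.38 -0.29  1.84 -0.    1.6   0.16]
```

View pics/c5.png

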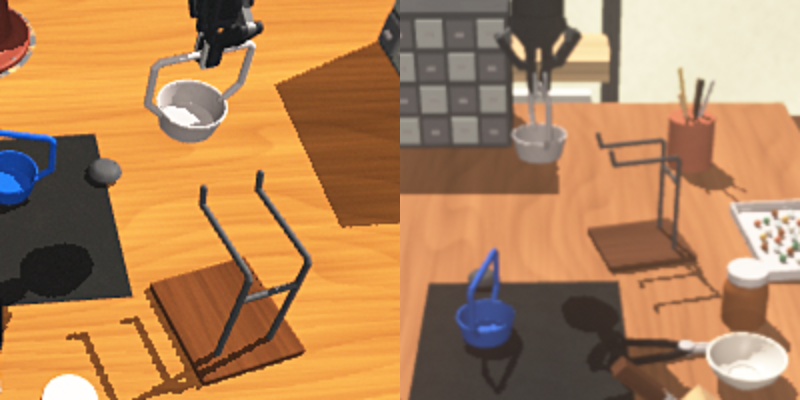

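The picture shows the pan hanging level from the fingers, with its bar ends at about (410,132) and (455,123) in the scene view. It sits in front of the hook, so I'll lower it and go in along the prongs.

```bash
python3 -m pendant '[[0,[0,0,0.2],0],[0,[0,0,0.4],0],[0,[0,0,0.61],0],[0,[0,0,0.61],0],[0,[0,0,0.61],0]]' | tail -1
python3 go.py .499 .266 .192 12.5;python3 go.py .572 .282 .192 12.5
```

```text
grasp_force: 58.8
shift [0.004 0.613 0.01 ] roll -0.0005 | tcp [0.4273 0.2498 0.1933] yaw 12.41 t 10.3 w 0.077 gf 58.8 F [-0.6  0.4 -0.6] q [ 0.38 -0.25  1.93 -0.    1.47  0.16]
shift [0.003 1.235 0.01 ] roll -0.0005 | tcp [0.4273 0.2498 0.1933] yaw 12.41 t 10.3 w 0.077 gf 58.8 F [-0.6  0.4 -0.6] q [ 0.38 -0.25  1.93 -0.    1.47  0.16]
```

```bash
python3 -m pendant '[[0,[0,0.2,0],0],[0,[0,0.4,0],0],[0,[0,0.6,0],0],[0,[0,0.6,0],0]]' | tail -3
python3 -m pendant '[[0,[0,0.15,0],0],[0,[0,0.3,0],0],[0,[0,0.45,0],0],[0,[0,0.63,0],0],[0,[0,0.63,0],0],[0,[0,0.63,0],0]]' | tail -3
python3 go.py .572 .282 .15 12.5
python3 -m pendant '[[0,[0,0,0.1],0],[0,[0,0,0.18],0],[0,[0,0,0.25],0],[0,[0,0,0.28],0],[0,[0,0,0.28],0],[0,[0,0,0.28],0]]' | tail -3
python3 go.py .572 .282 .15 12.5
python3 - <<'E'
from h import *
grab('scene','s4');grab('side','d4')
a=cv2.imread('pics/s4.png');b=cv2.imread('pics/d4.png')
cv2.imwrite('pics/c6.png',np.hstack([cv2.resize(a[150:300,380:530],(400,400)),cv2.resize(b[60:210,270:420],(400,400))]))
E
```

```text
contact_force: [-0.9, -0.3, -1.1]
gripper_width: 0.075
grasp_force: 58.9
contact_force: [0.1, 0.3, -0.7]
gripper_width: 0.075
grasp_force: 58.9
shift [-0.     0.004  0.369] roll -0.0003 | tcp [0.5715 0.2819 0.1943] yaw 12.44 t 11.3 w 0.075 gf 58.9 F [ 0.1  0.3 -0.7] q [0.34 0.09 1.6  0.   1.45 0.12]
contact_force: [0.6, 0.5, -1.1]
gripper_width: 0.081
grasp_force: 58.9
shift [-0.     0.004  0.08 ] roll -0.0003 | tcp [0.5715 0.2819 0.1596] yaw 12.45 t 11.9 w 0.081 gf 58.9 F [ 0.6  0.5 -1.1] q [ 0.34  0.12  1.63 -0.    1.39  0.12]
```

View pics/c6.png

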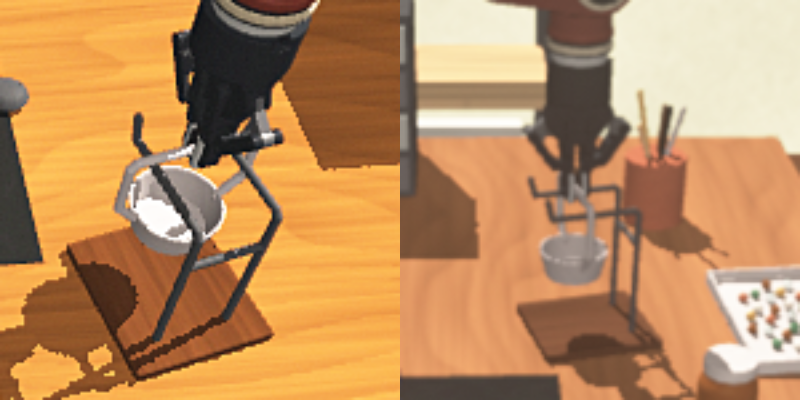

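The bar lies across both prongs, with the handle straddling them and the pan below. I'll lower until there is contact.

```bash
python3 -m pendant '[[0,[0,0,0.04],0],[0,[0,0,0.06],0],[0,[0,0,0.08],0],[0,[0,0,0.08],0],[0,[0,0,0.08],0]]' | sed -n '2p;4p'
python3 -m pendant '[[0,[0,0,0.02],0],[0,[0,0,0.03],0],[0,[0,0,0.03],0],[0,[0,0,0.03],0]]' | sed -n '2p;4p'
```

```text
tool_pos: [0.5714, 0.2818, 0.1497]
contact_force: [0.8, -0.4, -0.7]
tool_pos: [0.572, 0.2821, 0.148]
contact_force: [-1.8, -1.0, 5.3]
```

Contact is made. I'll release partially and then rise.

```bash
python3 -m pendant '[[0.15,[0,0,0],0],[0.3,[0,0,0],0],[0.4,[0,0,0],0],[0.4,[0,0,0],0],[0.4,[0,0,0],0]]' | sed -n '2,6p'
python3 -m pendant '[[0.4,[0,0,-0.1],0],[0.4,[0,0,-0.3],0],[0.4,[0,0,-0.6],0],[0.4,[0,0,-0.9],0],[0.4,[0,0,-0.9],0],[0.4,[0,0,-0.9],0]]' | sed -n '2,6p'
python3 - <<'E'
from h import *
grab('scene','s5');grab('side','d5')
a=cv2.imread('pics/s5.png');b=cv2.imread('pics/d5.png')
o=np.zeros((600,800,3),np.uint8)
o[:300,:400]=cv2.resize(a[150:300,370:570],(400,300))
o[:300,400:]=cv2.resize(b[70:220,240:440],(400,300))
o[300:,:400]=cv2.resize(a[190:265,160:260],(400,300),interpolation=cv2.INTER_CUBIC)
o[300:,400:]=cv2.resize(b[225:300,310:410],(400,300),interpolation=cv2.INTER_CUBIC)
cv2.imwrite('pics/c7.png',o)
E
python3 go.py .50 -.289 .3 -84
```

```text
tool_pos: [0.5713, 0.2818, 0.146]
tool_rot: [-0.0, 0.626, 0.78, -0.0]
contact_force: [0.1, -0.1, 0.2]
gripper_width: 0.399
grasp_force: 0.0
tool_pos: [0.5723, 0.2822, 0.2569]
tool_rot: [0.001, 0.626, 0.78, 0.002]
contact_force: [-0.2, 0.9, -0.3]
gripper_width: 0.4
grasp_force: 0.0
shift [-4.517 -1.603 -0.385] roll -0.4642 | tcp [0.571  0.2817 0.2534] yaw 12.45 t 14.1 w 0.402 gf 0.0 F [-0.4 -0.2  0.2] q [0.34 0.06 1.54 0.   1.55 0.12]
```

View pics/c7.png

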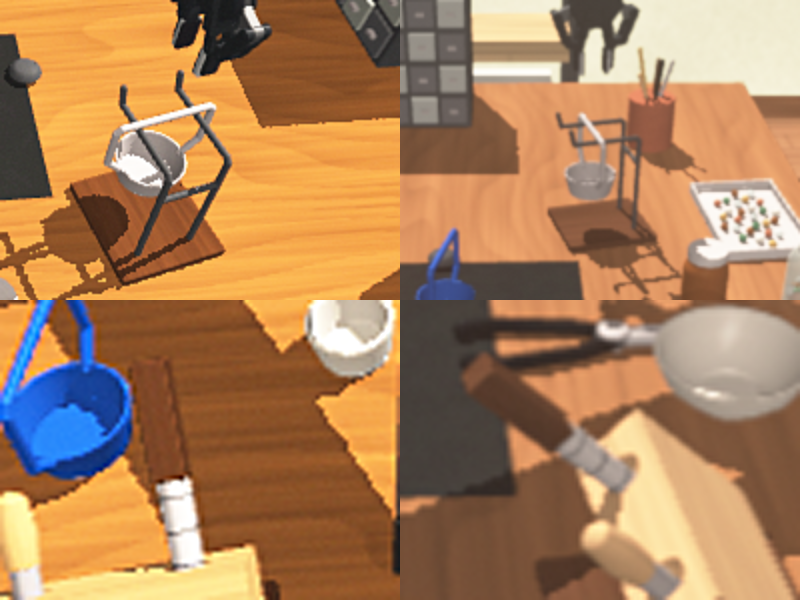

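The pan now hangs free on the prongs in both views, with its bar ends near (426,217) and (476,204) in the scene view. The mandrel handle is unmoved, at scene (198–202, 205–235). Next I'll move over the mandrel and turn.

```bash
python3 -m pendant '[[0.8,[0,0,-0.4],0],[0.8,[0,0,-0.4],0]]' | tail -1
python3 -m pendant '[[0.8,[-0.9,-0.32,0],0],[0.8,[-0.9,-0.32,0],0],[0.8,[-0.9,-0.32,0],0]]' | tail -1
python3 -m pendant '[[0.8,[-0.9,-0.32,0],0],[0.8,[-0.9,-0.32,0],0],[0.8,[-0.9,-0.32,0],0]]' | tail -1
python3 -m pendant '[[0.8,[-0.9,-0.32,0],0],[0.8,[-0.9,-0.32,0],0],[0.8,[-0.9,-0.32,0],0]]' | tail -1
python3 -m pendant '[[0.8,[-0.9,-0.32,0],0],[0.8,[-0.9,-0.32,0],0],[0.8,[-0.9,-0.32,0],0]]' | tail -1
python3 -m pendant '[[0.8,[-0.9,-0.32,0],0.53],[0.8,[-0.9,-0.32,0],0.53],[0.8,[-0.9,-0.32,0],0.53],[0.8,[-0.9,-0.32,0],0.53],[0.8,[-0.9,-0.32,0],0.53],[0.8,[-0.9,-0.32,0],0.53],[0.8,[-0.9,-0.32,0],0.53],[0.8,[-0.9,-0.32,0],0.53],[0.8,[-0.9,-0.32,0],0.53],[0.8,[-0.9,-0.32,0],0.53]]' | tail -1
python3 -m pendant '[[0.8,[0,0,0],0.01],[0.8,[0,0,0],0.01],[0.8,[0,0,0],0.01]]' | tail -1
python3 - <<'E'
from h import *
np.set_printoptions(precision=4,suppress=True)
print('hung bar',plane('s5',[(426.5,217.5),(476.5,204)],.183),plane('s5',[(426.5,217.5),(476.5,204)],.183).mean(0))
M=[]
for n,o in(('scene','s6'),('side','d6'),('wrist','w6')):
    im=grab(n,o)['img']; hsv=cv2.cvtColor(im,cv2.COLOR_RGB2HSV)
    P=[.544,-.289,.152]; u,v=proj(o,[P])[0]; ends=proj(o,[[.5133,-.292,.1806],[.5639,-.2884,.1325]])
    print(n,'pred',u,v,ends.ravel(), 'hsv',hsv[int(v),int(u)])
    ref=hsv[int(v),int(u)].astype(int)
    m=((abs(hsv[...,0].astype(int)-ref[0])<8)&(hsv[...,2]<ref[2]+35)&(hsv[...,1]>60)).astype(np.uint8)
    k,l,st,c=cv2.connectedComponentsWithStats(cv2.morphologyEx(m,cv2.MORPH_OPEN,np.ones((3,3))))
    i=l[int(v),int(u)]
    if i:
        pts=cv2.findNonZero((l==i).astype(np.uint8)); print(st[i],c[i],cv2.minAreaRect(pts));
E
python3 go.py .544 -.289 .116 -84
```

```text
grasp_force: 0.0
grasp_force: 0.0
grasp_force: 0.0
grasp_force: 0.0
grasp_force: 0.0
grasp_force: 0.0
grasp_force: 0.0
hung bar [[0.5918 0.2148 0.183 ]
 [0.5643 0.3355 0.183 ]] [0.5781 0.2752 0.183 ]
scene pred 200.3490947928342 224.5181479501207 [197.457  206.2684 201.7298 236.5721] hsv [ 11 183 124]
[   51   120   289   202 11472] [186.1725 201.4076] ((183.79071044921875, 203.32077026367188), (84.71185302734375, 319.85858154296875), 58.90528106689453)
side pred 342.62727920260426 251.8349877219879 [329.2929 242.4418 351.0678 258.4617] hsv [ 11 126  91]
[324 230  42  32 573] [342.3979 242.8866] ((341.4698181152344, 239.82887268066406), (37.602745056152344, 32.27773666381836), 34.99202346801758)
wrist pred 331.32866071397075 145.58729454783648 [327.2743 178.544  334.7859 126.7584] hsv [ 11 133 121]
[ 320  114   80   73 1829] [346.3527 143.6955] ((349.3221740722656, 140.7064971923828), (54.51344680786133, 99.2010726928711), 52.56142807006836)
shift [0.344 0.113 1.551] roll 0.0486 | tcp [ 0.5006 -0.2864  0.3021] yaw -75.24 t 16.95 w 0.799 gf 0.0 F [-0.1  0.4  0.3] q [-0.65 -0.1   1.61  0.    1.63  0.66]
```

Run:
```python
import cv2,numpy as np
im=cv2.imread('pics/w6.png')
for r in (106,112,118,130,140,150,160,170,180): print(r,' '.join('%d/%d'%(im[r,c,2],im[r,c,0]) for c in range(306,362,2)))
```

```text
106 243/133 246/161 246/166 246/165 246/166 246/166 247/168 246/165 246/166 246/164 246/169 242/219 237/226 223/212 214/197 188/173 163/151 151/138 148/112 160/90 164/92 163/92 176/100 194/107 223/125 246/161 246/163 246/163
112 232/98 204/86 165/76 162/76 167/78 171/84 179/86 187/95 202/102 214/110 228/165 243/234 245/239 243/235 236/224 217/199 182/165 155/141 154/108 162/92 165/93 164/92 168/95 168/96 167/94 165/92 176/97 209/113
118 232/98 183/78 162/72 160/68 157/68 157/68 157/70 157/70 157/70 161/82 221/190 239/228 229/216 220/205 202/185 175/163 157/145 149/135 149/94 150/67 148/66 144/67 144/67 141/67 137/65 138/68 142/64 147/70
130 239/105 239/105 239/104 238/104 238/105 235/98 235/103 236/105 233/100 183/77 123/58 116/54 114/53 121/61 122/59 115/57 115/56 116/57 131/58 184/77 171/72 159/71 150/68 148/68 148/69 147/66 144/67 147/69
140 234/101 234/100 236/103 236/104 238/106 239/104 239/107 238/105 218/93 134/63 124/62 117/55 115/51 119/57 119/57 113/55 114/54 121/60 215/92 240/107 240/108 238/102 237/103 236/102 234/101 234/103 233/101 233/102
150 235/102 235/100 236/106 235/103 236/103 236/101 236/102 232/101 170/73 125/62 121/59 120/58 118/57 120/56 117/55 113/55 117/58 131/61 221/92 235/104 236/103 235/102 237/104 238/105 239/108 239/106 239/104 238/104
160 232/100 233/100 235/101 237/103 238/105 239/105 239/105 219/93 131/59 119/55 117/52 119/59 120/57 122/57 119/57 116/57 116/55 165/72 233/98 236/103 236/102 235/99 237/105 236/102 236/103 236/103 236/104 233/99
170 237/102 235/99 237/106 235/103 235/102 235/101 231/100 163/71 122/59 122/60 120/60 121/62 119/57 118/55 117/54 113/54 116/51 189/80 228/97 228/95 229/97 230/99 230/98 232/102 233/101 234/100 234/103 234/97
180 232/99 232/101 232/102 234/103 233/100 235/104 205/86 139/65 130/59 128/58 127/60 124/59 126/58 126/56 131/59 133/63 166/72 235/103 238/104 239/108 238/104 239/107 240/109 239/107 240/107 240/107 240/109 241/109
```

Run:
```python
from h import *
np.set_printoptions(precision=4,suppress=True)
a=plane('w6',[(328.7,178.)],.1806)[0];b=plane('w6',[(334.2,112)],.119)[0];print(a,b,np.degrees(np.arctan2(b[1]-a[1],b[0]-a[0])))
im=cv2.imread('pics/w6.png');print([int(im[r,328,2]) for r in range(176,200)],[int(im[r,334,2]) for r in range(118,132)])
```

```text
[ 0.5142 -0.2932  0.1806] [ 0.5797 -0.284   0.119 ] 7.9952869659640555
[139, 135, 133, 126, 124, 126, 128, 130, 132, 144, 177, 217, 234, 238, 239, 240, 241, 241, 241, 241, 242, 241, 240, 238] [202, 214, 225, 228, 229, 229, 223, 181, 134, 120, 121, 119, 122, 117]
```

```bash
python3 -m pendant '[[0.8,[0.34,0.11,0.7],0.04],[0.8,[0.34,0.11,0.7],0.04],[0.8,[0.34,0.11,0.7],0.04],[0.8,[0.34,0.11,0.7],0.04]]' | tail -1
python3 go.py .544 -.289 .116 -82.5
```

```text
grasp_force: 0.0
shift [0.012 0.004 0.846] roll 0.0002 | tcp [ 0.5427 -0.2889  0.2175] yaw -82.46 t 17.35 w 0.799 gf 0.0 F [-1.5 -0.1  0.7] q [-0.61  0.03  1.63 -0.    1.49  0.83]
```

```bash
python3 -m pendant '[[0.7,[0.01,0,0.3],0],[0.7,[0.01,0,0.6],0],[0.7,[0.01,0,0.85],0],[0.7,[0.01,0,0.85],0],[0.7,[0.01,0,0.85],0]]' | sed -n '2p;4p'
python3 -m pendant '[[0,[0,0,0],0],[0,[0,0,0],0],[0,[0,0,0],0],[0,[0,0,0],0],[0,[0,0,0],0],[0,[0,0,0],0],[0,[0,0,0],0]]'
```

```text
tool_pos: [0.5452, -0.29, 0.1191]
contact_force: [0.5, -0.2, 0.8]
time: 18.55
tool_pos: [0.5453, -0.2898, 0.1188]
tool_rot: [0.001, 0.998, 0.066, 0.001]
contact_force: [-2.0, 0.2, 6.0]
gripper_width: 0.221
grasp_force: 60.0
```

```bash
python3 -m pendant '[[0,[-0.04,0,-0.04],0],[0,[-0.1,0,-0.1],0],[0,[-0.16,0,-0.16],0],[0,[-0.22,0,-0.22],0],[0,[-0.3,0,-0.3],0],[0,[-0.3,0,-0.3],0]]' | sed -n '2p;4,6p'
python3 -m pendant '[[0,[-0.08,0,-0.08],0],[0,[-0.16,0,-0.16],0],[0,[-0.24,0,-0.24],0],[0,[-0.34,0,-0.34],0],[0,[-0.4,0,-0.4],0],[0,[-0.4,0,-0.4],0]]' | sed -n '2p;4,6p'
python3 -m pendant '[[0,[0,0,-0.2],0],[0,[0,0,-0.4],0],[0,[0,0,-0.5],0],[0,[0,0,-0.5],0],[0,[0,0,-0.5],0]]' | sed -n '2p;4,6p'
cat > mand.py <<'E'
from h import *
def meas(tag):
    grab('side','d'+tag);grab('wrist','w'+tag);grab('scene','s'+tag)
    s=manip.state();p=np.array(s['tool_pos'])+[0,0,.036]; M=Rq(s['tool_rot']);tx=M[:,0]
    for n in 'ds':
        print(n,'grip px',proj(n+tag,[p])[0].round(1),[ (a,proj(n+tag,[p+.168*(tx*np.cos(np.radians(a))-np.array([0,0,1])*np.sin(np.radians(a)))])[0].round(0).tolist()) for a in (60,45,30,15,0)])
if __name__=='__main__':
    import sys;meas(sys.argv[1])
E
python3 mand.py 7; python3 go.py .5 -.29 .25 -82.5
```

```text
tool_pos: [0.5079, -0.2945, 0.1543]
contact_force: [0.3, -1.1, 2.9]
gripper_width: 0.223
grasp_force: 59.5
tool_pos: [0.46, -0.3006, 0.2011]
contact_force: [0.8, -0.3, -1.4]
gripper_width: 0.221
grasp_force: 59.1
tool_pos: [0.4608, -0.2998, 0.2591]
contact_force: [-0.0, -0.3, -1.6]
gripper_width: 0.223
grasp_force: 59.1
d grip px [305.4 200. ] [(60, [342.0, 253.0]), (45, [358.0, 242.0]), (30, [371.0, 228.0]), (15, [380.0, 211.0]), (0, [384.0, 194.0])]
s grip px [183.2 153.8] [(60, [201.0, 225.0]), (45, [198.0, 231.0]), (30, [194.0, 231.0]), (15, [188.0, 226.0]), (0, [182.0, 215.0])]
shift [ 0.337 -0.035  0.069] roll 0.0001 | tcp [ 0.4605 -0.2995  0.2583] yaw -82.49 t 20.4 w 0.22 gf 59.1 F [ 0.4  0.4 -0.7] q [-0.71 -0.15  1.73 -0.    1.56  0.73]
```

```bash
cat >> mand.py <<'E'
def shaft(tag):
    """tilt of the stick: grey shaft pixels new in the side view, fitted in the vertical plane through the grip along tool x"""
    im=cv2.imread(f'pics/d{tag}.png').astype(int);bg=cv2.imread('pics/d0.png').astype(int)
    sat=im.max(2)-im.min(2)
    m=((sat<45)&(im.max(2)>110)&(abs(im-bg).sum(2)>60)).astype(np.uint8)
    s=manip.state();p=np.array(s['tool_pos'])+[0,0,.036];M=Rq(s['tool_rot']);tx=M[:,0]
    u,v=proj('d'+tag,[p])[0].astype(int)
    W=np.zeros_like(m);W[max(v-60,0):v+75,max(u-5,0):u+100]=1
    m&=W
    k,l,st,c=cv2.connectedComponentsWithStats(m);i=1+np.argmax(st[1:,4]);ys,xs=np.nonzero(l==i)
    e,d=ray('d'+tag,np.c_[xs,ys]);n=M[:,1];t=((p-e)@n)/(d@n);P=e+d*t[:,None]-p
    a=P@tx;h=P[:,2];
    g=np.round(a,2);c=[(q,round(float(h[g==q].mean()),4)) for q in np.unique(g) if (g==q).sum()>5]
    f=np.polyfit(*np.array(c).T,1) if len(c)>1 else None
    print('comp',st[i],'centre',c,'tilt',np.degrees(np.arctan(f[0])) if f is not None else None,'h at grip',f)
E
python3 -c "
from mand import *
shaft('7')"
```

```text
[ WARN:0@0.325] global loadsave.cpp:275 findDecoder imread_('pics/d0.png'): can't open/read file: check file path/integrity
Traceback (most recent call last):
  File "mand.py", line 11, in shaft
    im=cv2.imread(f'pics/d{tag}.png').astype(int);bg=cv2.imread('pics/d0.png').astype(int)
                                                     ^^^^^^^^^^^^^^^^^^^^^^^^^^^^^^^^
AttributeError: 'NoneType' object has no attribute 'astype'
```

```bash
cp pics/side0.png pics/d0.png; python3 -c "
from mand import *
shaft('7')"
```

```text
comp [322 140  25  30 417] centre [(np.float64(0.03), 0.0963), (np.float64(0.04), 0.0899), (np.float64(0.05), 0.0924), (np.float64(0.06), 0.0878), (np.float64(0.07), 0.0941), (np.float64(0.08), 0.0874)] tilt -5.953610679970605 h at grip [-0.10428571  0.09705238]
```

```bash
sed -i 's/W\[max(v-60,0):v+75,max(u-5,0):u+100\]/W[v-20:v+75,u+12:u+100]/' mand.py; python3 -c "
from mand import *
shaft('7')"
```

```text
comp [317 207  42  38 382] centre [(np.float64(0.02), -0.0316), (np.float64(0.03), -0.0359), (np.float64(0.04), -0.0455), (np.float64(0.05), -0.0553), (np.float64(0.06), -0.0666), (np.float64(0.07), -0.0781), (np.float64(0.08), -0.0856), (np.float64(0.09), -0.0959), (np.float64(0.1), -0.1067), (np.float64(0.11), -0.1151), (np.float64(0.12), -0.1159)] tilt -42.89767777546864 h at grip [-0.92918182 -0.01061182]
```

The mandrel is out of the holder, still at 45°. I'll lay the shaft over the holder's top edge and lower the gripper so the stick turns level in the pads.

```bash
python3 -m pendant '[[0,[0.2,-0.01,0],0],[0,[0.4,-0.03,0],0],[0,[0.58,-0.03,0],0],[0,[0.58,-0.03,0],0],[0,[0.58,-0.03,0],0]]' | sed -n '2p;4,6p'
python3 -m pendant '[[0,[0,0,0.15],0],[0,[0,0,0.3],0],[0,[0,0,0.45],0],[0,[0,0,0.55],0],[0,[0,0,0.55],0]]' | sed -n '2p;4,6p'
python3 -m pendant '[[0,[0,0,0.07],0],[0,[0,0,0.14],0],[0,[0,0,0.2],0],[0,[0,0,0.2],0]]' | sed -n '2p;4,6p'
python3 mand.py 8; python3 -c "
from mand import *
shaft('8')"
```

```text
tool_pos: [0.5293, -0.287, 0.259]
contact_force: [-0.3, 1.9, -1.4]
gripper_width: 0.219
grasp_force: 59.1
tool_pos: [0.5276, -0.2863, 0.1902]
contact_force: [0.1, -0.2, -1.2]
gripper_width: 0.221
grasp_force: 59.1
tool_pos: [0.532, -0.288, 0.1717]
contact_force: [6.4, -0.9, 0.0]
gripper_width: 0.226
grasp_force: 58.9
d grip px [338.1 231. ] [(60, [371.0, 279.0]), (45, [386.0, 268.0]), (30, [399.0, 255.0]), (15, [408.0, 240.0]), (0, [412.0, 224.0])]
s grip px [195.  204.9] [(60, [212.0, 271.0]), (45, [209.0, 279.0]), (30, [206.0, 282.0]), (15, [201.0, 279.0]), (0, [195.0, 271.0])]
comp [350 237  41  32 312] centre [(np.float64(0.03), -0.0327), (np.float64(0.04), -0.0416), (np.float64(0.05), -0.0518), (np.float64(0.06), -0.0603), (np.float64(0.07), -0.0688), (np.float64(0.08), -0.0784), (np.float64(0.09), -0.0869), (np.float64(0.1), -0.0948), (np.float64(0.11), -0.1032), (np.float64(0.12), -0.1105)] tilt -41.029197920463595 h at grip [-0.87018182 -0.00763636]
```

```bash
python3 -m pendant '[[0,[0,0,0.03],0],[0,[0,0,0.06],0],[0,[0,0,0.09],0],[0,[0,0,0.12],0],[0,[0,0,0.15],0],[0,[0,0,0.15],0]]' | sed -n '2p;4,6p'
python3 -m pendant '[[0,[0,0,0.04],0],[0,[0,0,0.08],0],[0,[0,0,0.12],0],[0,[0,0,0.16],0],[0,[0,0,0.2],0],[0,[0,0,0.2],0]]' | sed -n '2p;4,6p'
python3 mand.py 9 >/dev/null; python3 -c "
from mand import *
shaft('9')"
```

```text
tool_pos: [0.5312, -0.2882, 0.154]
contact_force: [3.9, -0.0, 4.0]
gripper_width: 0.224
grasp_force: 58.4
tool_pos: [0.5304, -0.288, 0.1292]
contact_force: [2.8, -0.6, 3.1]
gripper_width: 0.224
grasp_force: 58.5
comp [348 248  55  20 384] centre [(np.float64(0.03), -0.0181), (np.float64(0.04), -0.0197), (np.float64(0.05), -0.025), (np.float64(0.06), -0.0294), (np.float64(0.07), -0.0329), (np.float64(0.08), -0.0374), (np.float64(0.09), -0.0415), (np.float64(0.1), -0.0455), (np.float64(0.11), -0.0496), (np.float64(0.12), -0.0537), (np.float64(0.13), -0.0578), (np.float64(0.14), -0.0625), (np.float64(0.15), -0.0671), (np.float64(0.16), -0.0686)] tilt -22.22136377669018 h at grip [-0.40852747 -0.0046756 ]
```

```bash
python3 -m pendant '[[0,[0,0,0.04],0],[0,[0,0,0.08],0],[0,[0,0,0.12],0],[0,[0,0,0.16],0],[0,[0,0,0.2],0],[0,[0,0,0.24],0],[0,[0,0,0.28],0],[0,[0,0,0.28],0],[0,[0,0,0.28],0]]' | sed -n '2p;4,6p'
python3 mand.py 10 >/dev/null; python3 -c "
from mand import *
shaft('10')"
```

```text
tool_pos: [0.5282, -0.2875, 0.0945]
contact_force: [-2.3, -0.2, 5.4]
gripper_width: 0.224
grasp_force: 59.6
comp [348 252  60  12 406] centre [(np.float64(0.03), -0.0022), (np.float64(0.04), 0.0007), (np.float64(0.05), -0.0007), (np.float64(0.06), -0.0039), (np.float64(0.07), -0.0054), (np.float64(0.08), -0.0059), (np.float64(0.09), -0.0055), (np.float64(0.1), -0.006), (np.float64(0.11), -0.0076), (np.float64(0.12), -0.0068), (np.float64(0.13), -0.0069), (np.float64(0.14), -0.0064), (np.float64(0.15), -0.0068), (np.float64(0.16), -0.008), (np.float64(0.17), -0.0101)] tilt -3.1970563429014347 h at grip [-0.05585714  0.00015238]
```

```bash
python3 -m pendant '[[0,[0,0,-0.15],0],[0,[0,0,-0.4],0],[0,[0,0,-0.7],0],[0,[0,0,-0.9],0],[0,[0,0,-0.9],0]]' | tail -1
python3 -m pendant '[[0,[0,0,-0.2],0],[0,[0,0,-0.45],0],[0,[0,0,-0.65],0],[0,[0,0,-0.65],0],[0,[0,0,-0.65],0]]' | sed -n '2p;4,6p'
python3 -m pendant '[[0,[0.01,-0.2,0],0],[0,[0.03,-0.5,0],0],[0,[0.04,-0.9,0],0],[0,[0.04,-0.9,0],0]]' | tail -1
python3 -m pendant '[[0,[0.01,-0.3,0],0],[0,[0.03,-0.6,0],0],[0,[0.04,-0.9,0],0],[0,[0.04,-0.9,0],0]]' | tail -1
python3 -m pendant '[[0,[0.01,-0.3,0],0],[0,[0.03,-0.6,0],0],[0,[0.04,-0.9,0],0],[0,[0.04,-0.9,0],0]]' | tail -1
python3 -m pendant '[[0,[0.01,-0.3,0],0],[0,[0.03,-0.6,0],0],[0,[0.04,-0.9,0],0],[0,[0.04,-0.9,0],0],[0,[0.04,-0.9,0],0]]' | sed -n '2p;4,6p'
python3 go.py .483 .26 .255 -77.5
```

```text
grasp_force: 58.8
tool_pos: [0.5287, -0.2868, 0.278]
contact_force: [-1.2, 0.0, -0.6]
gripper_width: 0.219
grasp_force: 58.8
grasp_force: 59.1
grasp_force: 59.3
grasp_force: 59.4
tool_pos: [0.492, 0.1426, 0.2789]
contact_force: [0.1, -1.0, -1.3]
gripper_width: 0.223
grasp_force: 59.5
shift [ 0.054 -0.98   0.198] roll -0.0276 | tcp [0.492  0.1426 0.2789] yaw -82.47 t 27.05 w 0.223 gf 59.5 F [ 0.1 -1.  -1.3] q [ 0.14 -0.25  1.78 -0.    1.61  1.58]
```

```bash
python3 -m pendant '[[0,[0.01,-0.25,0],0],[0,[0.03,-0.5,0],-0.01],[0,[0.05,-0.8,0],-0.02],[0,[0.05,-0.98,0],-0.028],[0,[0.05,-0.98,0],-0.028],[0,[0.05,-0.98,0.1],-0.028],[0,[0.05,-0.98,0.15],-0.028],[0,[0.05,-0.98,0.15],-0.028],[0,[0.05,-0.98,0.15],-0.028],[0,[0.05,-0.98,0.15],-0.028]]' | sed -n '2p;4,6p'
python3 mand.py 11; python3 -c "
from mand import *
shaft('11')
np.set_printoptions(precision=4,suppress=True)
# hanging pan: light rim/inside in scene, pan centre guess
im=cv2.imread('pics/s11.png').astype(int);bg=cv2.imread('pics/scene0.png').astype(int)
sat=im.max(2)-im.min(2)
m=((sat<40)&(im.max(2)>120)&(abs(im-bg).sum(2)>60)).astype(np.uint8);W=np.zeros_like(m);W[120:300,370:530]=1;m&=W
k,l,st,c=cv2.connectedComponentsWithStats(m)
for i in range(1,k):
    if st[i,4]>30: print(st[i],c[i].round(1))
for P in ([.574,.28,.107],[.574,.28,.09],[.574,.28,.183],[.574,.28,.29]): print(P,proj('s11',[P])[0],proj('d11',[P])[0])
"
```

```text
tool_pos: [0.4831, 0.2603, 0.263]
contact_force: [-0.3, 0.2, -1.5]
gripper_width: 0.224
grasp_force: 59.5
d grip px [307.3 100.9] [(60, [333.0, 142.0]), (45, [343.0, 134.0]), (30, [352.0, 123.0]), (15, [358.0, 110.0]), (0, [360.0, 97.0])]
s grip px [445.5 142.7] [(60, [449.0, 214.0]), (45, [459.0, 219.0]), (30, [470.0, 218.0]), (15, [480.0, 212.0]), (0, [489.0, 200.0])]
comp [323 127  24  43 457] centre [(np.float64(0.06), -0.2028), (np.float64(0.07), -0.1925), (np.float64(0.08), -0.1831), (np.float64(0.09), -0.1877), (np.float64(0.1), -0.1986), (np.float64(0.11), -0.1956), (np.float64(0.12), -0.2035), (np.float64(0.13), -0.2107)] tilt -10.698706035249158 h at grip [-0.18892857 -0.17886429]
[448 150  42  55 470] [468.9 176.4]
[381 179  10   9  48] [385.2 183.4]
[423 201  55  47 721] [442.1 225.3]
[442 215  30  28 232] [455.1 223.8]
[0.574, 0.28, 0.107] [445.6604 229.0468] [334.8178 155.3357]
[0.574, 0.28, 0.09] [444.05   233.1715] [334.6353 160.0285]
[0.574, 0.28, 0.183] [453.4503 209.0854] [335.6565 133.7294]
[0.574, 0.28, 0.29] [466.3703 175.9459] [336.9031 101.4755]
```

Run:
```python
from h import *
np.set_printoptions(precision=4,suppress=True)
s=manip.state();p=np.array(s['tool_pos'])+[0,0,.03];M=Rq(s['tool_rot']);tx,n=M[:,0],M[:,1]
for v,b in(('d11','side0'),('s11','scene0')):
    im=cv2.imread(f'pics/{v}.png').astype(int);bg=cv2.imread(f'pics/{b}.png').astype(int)
    m=((im.max(2)-im.min(2)<45)&(im.max(2)>110)&(abs(im-bg).sum(2)>50))
    ys,xs=np.nonzero(m);e,d=ray(v,np.c_[xs,ys]);t=((p-e)@n)/(d@n);P=e+d*t[:,None]-p
    a=P@tx;h=P[:,2];k=(a>.035)&(a<.2)&(abs(h)<.035);a,h=a[k],h[k];g=np.round(a,2)
    print(v,[(float(q),round(float(h[g==q].mean()),4),int((g==q).sum())) for q in np.unique(g)])
    f=np.polyfit(a,h,1);print('tilt',np.degrees(np.arctan(f[0])),f)
print('shaft mid',p+.093*tx, s['time'])
# pan: rows/cols of blob by two views
print(tri('s11',[(444.5,225)],'d11',[(335,150)]))
```

```text
d11 [(0.04, 0.0005, 17), (0.05, 0.0006, 19), (0.06, 0.0014, 26), (0.07, -0.0024, 17), (0.08, -0.0031, 17), (0.09, -0.0045, 14), (0.1, -0.0042, 16), (0.11, -0.005, 12), (0.12, -0.0047, 14), (0.13, -0.0054, 14), (0.14, -0.0054, 16), (0.15, -0.006, 15), (0.16, -0.0058, 13), (0.17, -0.0065, 4)]
tilt -3.6267203071501606 [-0.0634  0.0031]
s11 [(0.04, 0.0029, 35), (0.05, 0.003, 35), (0.06, 0.003, 34), (0.07, 0.0017, 34), (0.08, 0.0019, 34), (0.09, 0.0019, 33), (0.1, 0.0005, 34), (0.11, 0.001, 33), (0.12, -0.0008, 37), (0.13, 0.0008, 31), (0.14, -0.0071, 45), (0.15, -0.0028, 38), (0.16, -0.002, 33), (0.17, 0.0005, 14)]
tilt -3.2757327931462457 [-0.0572  0.006 ]
shaft mid [0.5738 0.2809 0.2933] 28.2
[[0.5746 0.2729 0.128  0.0039]]
```

```bash
python3 -m pendant '[[0,[0,0,0],0],[0,[0,0,0],0],[0,[0,0,0],0]]' | sed -n '1,2p;5,6p'; python3 -c "
from plant import manip
print(manip.job_done())"
```

```text
time: 28.5
tool_pos: [0.4828, 0.2609, 0.2628]
gripper_width: 0.222
grasp_force: 59.5
the job is handed in; nothing more can be done
None
```

I handed the job in at 28.5 s, verdict not shown: the pan hangs let go on the hook, and the mandrel is held about 3° off level with its shaft middle about 10 mm or less from the pan's axis and about 22 cm above its underside; the first pan grasp closed on air, and I did not re-measure the bystanders at the end.

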